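Nudge a board carrier onto the pins of a test fixture

TASK

The blue board carrier is lying askew on the test fixture, riding up on the fixture's two locating pins. With the fingertips, nudge it sideways until both of its holes drop over the pins and it lies fully down, flat on the bed. Only push it: do not lift it or tip it up, and leave the jar, the little cat robot and the screwdriver where they are.

Things in the scene. Friction and masses are not known exactly. Their poses are not given: they have to be found in the camera images.
- fixture: Fixed test fixture: grey base plate 200 (x) x 230 (y) x 8 mm; centred on it an aluminium bed 106 (x) x 136 (y) mm, its flat top 40 mm above the bench. Origin: centre of the underside, on the bench; z up, x roughly away from the robot. Two brass pins on the bed at x +30, y +55 and -55 mm; a yellow line on each y side of the bed marks their x. The seated carrier sits centred and parallel on it.
- pin_round (a point): Foot of the pin at fixture x +30, y +55 mm, on its axis, level with the bed's top. 9 mm in diameter for 3 mm, then a cone narrowing to 3 mm at the tip, 8 mm above the bed. It belongs in the round hole.
- pin_slot (a point): Foot of the like pin at fixture x +30, y -55 mm, on its axis, level with the bed's top. It belongs in the slot.
- carrier: Loose blue plate 130 (x) x 160 (y) x 8 mm, 0.2 to 0.45 kg, board on it 12 mm high. Origin: centre of the underside; z up. Starts tilted 0.1 rad, +x side up, on the pin tips and the bed's -x edge, 15 to 24 mm off to fixture -x, up to 22 mm off in y, turned up to 0.1 rad. A few N slide it. Seated it overhangs the bed 12 mm all round, so fingertips beside the bed, below its underside, can push its edges.
- hole_round (a point): Centre of the round through hole (11 mm) at the carrier's underside, carrier x +30, y +55 mm. Seated, it coincides with pin_round. A pin tip within about 4 mm of the middle enters its hole; with both in, the carrier falls by its own weight.
- hole_slot (a point): Centre of the through slot (11 mm along x, 15 mm along y) at the underside of the carrier, carrier x +30, y -55 mm. When seated it coincides with pin_slot.
- jar: Bystander: amber screw-top jar, 52 mm diameter, 65 mm high, standing on the bench 210 to 250 mm from the fixture's centre on its +y or -y side. Origin: centre of the underside.
- cat_robot: Bystander: small blue cat-faced toy robot, 52 x 60 mm, 76 mm high, standing on the bench on the other y side of the fixture from the jar. Origin: centre of the underside.
- screwdriver: Bystander: screwdriver with an orange handle, 160 mm long, lying on the bench about 150 mm from the fixture's centre on its +x side, roughly along the fixture's y. Origin: middle of its length, at its underside.
There are look-alikes about, which are no part of the job. There is more than one size of the carrier; the job needs the largest.

How it is judged:
By the outcome, as a careful person would: the job done as asked, in the order asked, and still so for the second after the job is handed in, with the robot touching nothing.
It also fails if it takes over 67 s, if anything falls off the work surface, if the arm or the gripper's body presses on something with over 40 N, if the wrist force passes 120 N, or if a joint passes its speed limit or range.

ROBOT

A 7-joint arm with a two-finger parallel gripper is mounted at the origin on the work surface. World frame = base frame: x ahead of the robot, y to its left, z up, the work surface at z = 0. Lengths are in m, angles in rad, forces in N, time in s.
With the tool pointing down it reaches from about 0.425 to 0.975 m from the base axis. Payload 16.7 kg.
Tool frame: the origin (TCP) lies midway between the tips of the shut fingers; the grasp point (between the pads) lies 19 mm behind it; z points along the fingers, y is the line along which they close (so a half turn about z gives the same grasp; the last joint's range is limited). The gripper opens to 85 mm and grips with 20 to 120 N. Pads are 22 mm wide; open, the fingers measure 114 mm over their backs; the gripper's body (76 mm by 85 mm) begins 54 mm behind the grasp point. The pads swing forward as they close: fully open they stand 13 mm farther back than shut.
Start: joints at [-1.343, 0.426, 0.074, 1.606, -0.034, 1.111, -0.067], TCP at [0.249, 0.627, 0.231] pointing down, gripper open.
Joint ranges: [-2.85, 2.85], [-0.5, 2.14], [-1.23, 1.37], [0.21, 2.46], [-1.02, 4.16], [0.16, 2.05], [-2.73, 2.73]. Speed limits (rad/s): [1.89, 1.89, 2.39, 2.39, 3.01, 3.01, 3.01].

INTERFACE

Orientations are given as a rotation vector (axis times angle).
In Python, from workcell import r, imaging gives the robot as it stands.
- The arm moves only by the shell command python3 -m pendant 'ROWS' [FORCE]. ROWS is JSON, a list of rows, each a list of 7 numbers: the finger opening in m, from 0 to 0.0854, then the shift along the tool's x, y, z in m, then the turn, a rotation vector about the tool's x, y, z in degrees. A call has 1 to 20 rows; each row is the pose to reach, as a shift and turn from the pose commanded when the call began, along the tool's axes at that moment; what a row does not reach only later rows make up. A row lasts 1/10 s, in which the tool goes at most 50 mm and 8.59 degrees, less where a joint would pass 70% of its speed; a pose out of reach is approached as far as the arm can. A call with a gripper value outside its range is refused whole. The fingers move at their own pace and stop on an object; FORCE is the grip in N (left out, the last holds). Time passes only in rows, so rows that repeat a pose let the fingers close. It gives the time, the measured TCP pose, the force, the opening and the grip force at its end, in the units of the state.
- r.sense(): the state, without advancing time (a new reading comes with each control period).
- imaging.grab_frame(name): name is "side" or "top"; returns (picture, depth): 420x560x3 uint8, red, green, blue; 420x560 float32, m along the optical axis (not along the pixel's ray), 0 where there is no reading.
- imaging.calibration(name): a dict with "fx", "fy", "cx", "cy" (pixels), "R" (3x3) and "t" (3): a world point X has camera coordinates R X + t. Camera axes: x right, y down, z forward; pixel columns grow to the right and rows downward; lengths in m; the calibration is good to about 2 mm. A picture is of the moment at which its call begins. calibration takes no time and is no camera call.
- r.job_done(): hands the job in; it is judged then, once.
The state is a dict: "clock": time; "joint_positions": joint angles; "joint_velocities": joint speeds; "joint_efforts": joint torques, N m; "ee_pos": TCP position; "tcp_rot": TCP orientation; "ft_force": force on the tool from outside, world axes, zero at the start; "ft_torque": the same for the moment, N m; "finger_gap": opening from 0.0 (shut) to 1.0 (fully open); "finger_force": force on a finger pad.
Only numpy, scipy, OpenCV 4.12 (cv2) and the standard library are available. Lean on these libraries where they do the work, as an engineer would, in place of code of your own. Each camera call takes 0.05 s, during which the arm holds its last target. There are 200 camera calls.

## Working session

There is one attempt and no reset: what is moved stays moved. The work goes in short steps, Python scripts to look and compute and a shell command to move; the robot and the scene stay as the last step left them, time stands still between calls to the robot, and variables do not carry over. Pictures are saved under pics/ and viewed, at most 10 in all, crops included, and the job is handed in when it is done.

```bash
mkdir -p pics; cat > h.py <<'E'
import numpy as np,cv2
from workcell import r,imaging
def grab(n,f):
    p,d=imaging.grab_frame(n); cv2.imwrite(f'pics/{f}.png',p[:,:,::-1]); np.savez(f'pics/{f}.npz',p=p,d=d); return p,d
def world(n,d):
    c=imaging.calibration(n);v,u=np.indices(d.shape)
    P=np.stack([(u-c['cx'])/c['fx']*d,(v-c['cy'])/c['fy']*d,d],-1)
    return (P-c['t'])@np.array(c['R'])
def proj(n,X):
    c=imaging.calibration(n);q=np.array(c['R'])@np.array(X)+c['t'];return c['fx']*q[0]/q[2]+c['cx'],c['fy']*q[1]/q[2]+c['cy']
E
python3 - <<'E'
from h import *
for n in('top','side'):
    grab(n,n+'0'); c=imaging.calibration(n); print(n,c)
s=r.sense();print(s['clock'],s['ee_pos'],s['tcp_rot'],s['finger_gap'])
E
```

```text
top {'fx': 479.7662931334498, 'fy': 479.7662931334498, 'cx': 281.0531571779932, 'cy': 210.78364729463505, 'R': array([[ 0.0063123 , -0.99997137, -0.00417414],
       [-0.98375245, -0.00546086, -0.17944721],
       [ 0.17941927,  0.00523904, -0.98375875]]), 't': array([0.05222616, 0.55302342, 0.94188781])}
side {'fx': 387.9618125793776, 'fy': 387.9618125793776, 'cx': 275.03042274459784, 'cy': 205.9711009149478, 'R': array([[-0.95621635, -0.29249823,  0.00975055],
       [-0.18767359,  0.58728469, -0.78732161],
       [ 0.22456383, -0.75467972, -0.61646542]]), 't': array([0.55314059, 0.1083725 , 0.84910401])}
0.1 [0.24886495 0.62704055 0.23066565] [-5.89894206e-01 -3.08557885e+00  1.82623952e-03] 1.005215771578221
```

View pics/top0.png

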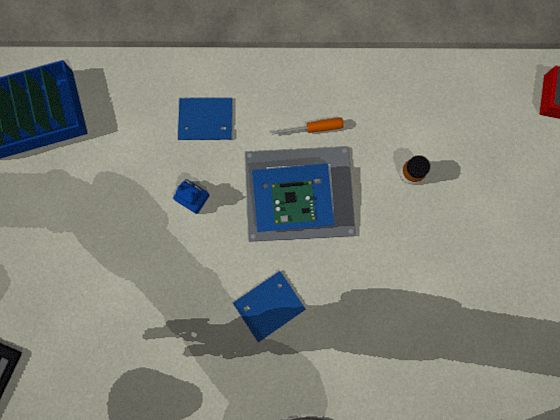

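View pics/side0.png

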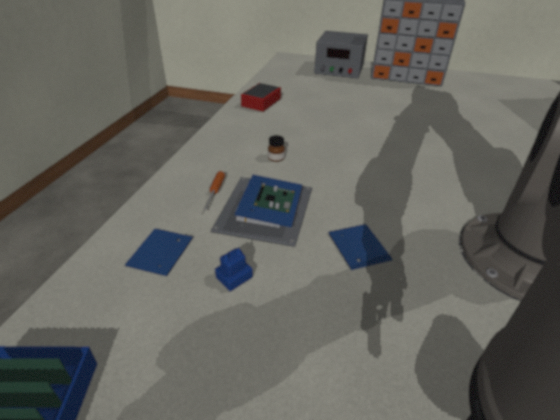

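The top view shows the fixture at about (300,194), with a blue plate carrying a board on it at (291,198). Three other things could be taken for the carrier: plates lying on the bench at (207,118) and (268,306), and the blue rack at (40,110). The one on the fixture with the board is the carrier. The jar is at (416,170), the cat at (191,196) and the screwdriver at (310,127).

```bash
python3 - <<'E'
from h import *
z=np.load('pics/top0.npz');p,d=z['p'],z['d'];W=world('top',d)
hsv=cv2.cvtColor(p,cv2.COLOR_RGB2HSV)
for u,v in[(265,155),(252,200),(345,200),(300,238),(262,200),(325,200),(262,175),(320,225),(290,200),(207,118),(268,290),(416,165),(191,193),(325,125),(285,130),(400,300)]:
    print((u,v),W[v,u].round(4),hsv[v,u])
sub=np.zeros(d.shape,bool);sub[140:250,238:365]=1
blue=sub&(hsv[...,0]>100)&(hsv[...,0]<125)&(hsv[...,1]>150)&(W[...,2]>.035)
P=W[blue];A=np.c_[P[:,:2],np.ones(len(P))]
for k in range(4):
    c=np.linalg.lstsq(A,P[:,2],rcond=None)[0];e=P[:,2]-A@c;m=abs(e)<.004;P,A=P[m],A[m]
print('plane',c,e.std(),len(P))
r0=cv2.minAreaRect(W[blue][:,:2].astype(np.float32));print('carrier',r0,cv2.boxPoints(r0))
base=sub&(W[...,2]>.003)&(W[...,2]<.08)
r1=cv2.minAreaRect(W[base][:,:2].astype(np.float32));print('base',r1,cv2.boxPoints(r1))
im=cv2.resize(p[135:255,225:375][:,:,::-1],None,fx=5,fy=5,interpolation=cv2.INTER_CUBIC);cv2.imwrite('pics/crop0.png',im)
E
```

```text
(265, 155) [0.685  0.0919 0.0085] [107  19  93]
(252, 200) [0.584  0.1189 0.0069] [80  9 82]
(345, 200) [ 0.5851 -0.0827  0.007 ] [96 18 72]
(300, 238) [0.5018 0.0148 0.0059] [109  27  76]
(262, 200) [0.5754 0.0953 0.0493] [106 209 123]
(325, 200) [ 0.5762 -0.0357  0.0489] [106 207 121]
(262, 175) [0.6281 0.0958 0.0526] [106 230 120]
(320, 225) [ 0.5242 -0.0251  0.045 ] [105 249 125]
(290, 200) [0.5742 0.0372 0.0568] [123 104  22]
(207, 118) [0.7714 0.2231 0.0057] [105 217 121]
(268, 290) [0.3916 0.0821 0.0062] [107 197 118]
(416, 165) [ 0.6484 -0.2238  0.0632] [  5 134  21]
(191, 193) [0.5841 0.2387 0.0739] [109 221 105]
(325, 125) [ 0.7493 -0.0396  0.024 ] [ 14 255 167]
(285, 130) [0.7402 0.0481 0.0162] [ 60   4 122]
(400, 300) [ 0.3727 -0.1952  0.0005] [ 30  27 112]
plane [-0.10476403  0.00911277  0.11373761] 0.0013999032850297393 258
carrier ((0.5123976469039917, 0.025054991245269775), (0.2691024839878082, 0.15864761173725128), 5.613678455352783) [[ 0.3707322   0.0908365 ]
 [ 0.3862512  -0.06705026]
 [ 0.6540631  -0.04072652]
 [ 0.6385441   0.11716024]]
base ((0.5988591313362122, 0.011021241545677185), (0.2410813271999359, 0.277457594871521), 0.27700015902519226) [[ 0.4776492   0.14916566]
 [ 0.47899055 -0.12828869]
 [ 0.72006905 -0.12712318]
 [ 0.7187277   0.15033117]]
```

View pics/crop0.png

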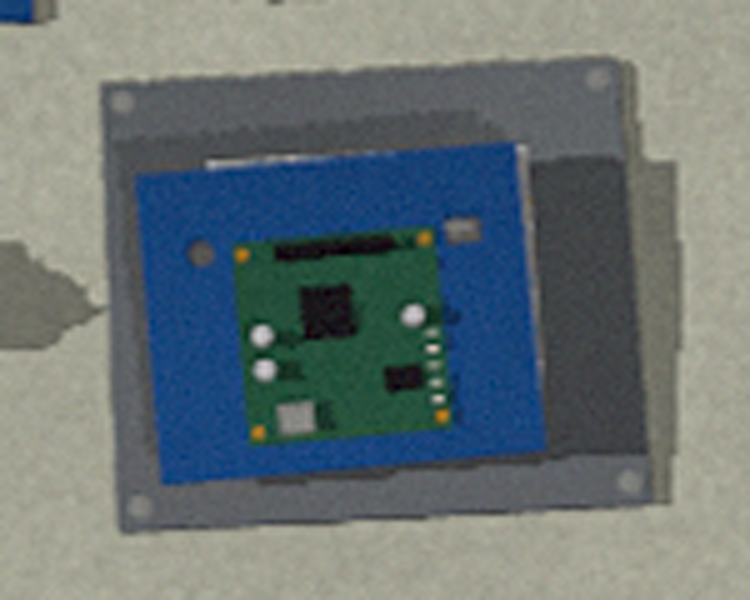

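The crop shows the carrier with the round hole at (202,253) and the slot at (463,230). Its edge corners are at (137,174), (520,146), (545,450) and (161,484), and the base plate's corners are at (103,84), (632,62), (652,503) and (120,532). Next I fit both poses.

```bash
cat > fit.py <<'E'
from h import *
from scipy.optimize import least_squares
from scipy.spatial.transform import Rotation as Ro
def fitpose(px,loc,z,x0,tilt=0.,n='top'):
    loc=np.array(loc,float)
    def X(q): return Ro.from_euler('ZY',[q[2],-tilt]).apply(loc)+[q[0],q[1],z if len(q)<4 else q[3]]
    f=lambda q:np.concatenate([np.array(proj(n,x))-p for x,p in zip(X(q),px)])
    s=least_squares(f,x0);return s.x,s.fun.reshape(-1,2),X(s.x)
E
python3 - <<'E'
from fit import *
q=lambda a:[np.array(c)/5+[225-.4,135-.4] for c in a]
F,res,_=fitpose(q([(103,84),(632,62),(652,503),(120,532)]),[(.1,.115,.008),(.1,-.115,.008),(-.1,-.115,.008),(-.1,.115,.008)],0,[.6,.01,0])
print('fixture',F,'\n',res.round(2))
cp=q([(137,174),(520,146),(545,450),(161,484),(202,253),(463,230)])
cl=[(.065,.08,.008),(.065,-.08,.008),(-.065,-.08,.008),(-.065,.08,.008),(.03,.055,.008),(.03,-.055,.008)]
C,res,_=fitpose(cp,cl,.045,[.57,.03,0],.1)
print('carrier',C,'\n',res.round(2))
C4,res,_=fitpose(cp,cl,.045,[.57,.03,0,.045],.1);print('carrier with free z',C4)
R=lambda a:np.array([[np.cos(a),-np.sin(a)],[np.sin(a),np.cos(a)]])
print('rel to fixture',R(F[2]).T@(C[:2]-F[:2]),C[2]-F[2])
for nm,l in(('round',(.03,.055)),('slot',(.03,-.055))): print(nm,'pin',F[:2]+R(F[2])@l,'hole',C[:2]+R(C[2])@l)
# check with the side camera: projected carrier and fixture corners
X=Ro.from_euler('ZY',[C[2],-.1]).apply(cl)+[C[0],C[1],.045]
X2=np.c_[F[:2]+(R(F[2])@np.array([(.1,.115),(.1,-.115),(-.1,-.115),(-.1,.115)]).T).T,[.008]*4]
im=cv2.imread('pics/side0.png');x0,y0,k=200,160,6
im=cv2.resize(im[y0:y0+95,x0:x0+130],None,fx=k,fy=k,interpolation=cv2.INTER_CUBIC)
for x in list(X)+list(X2):
    u,v=proj('side',x);cv2.drawMarker(im,(int((u-x0+.5)*k),int((v-y0+.5)*k)),(0,0,255),0,14,1)
cv2.imwrite('pics/chk.png',im)
E
```

```text
fixture [0.60017995 0.01500504 0.04820384] 
 [[ 0.48 -0.57]
 [-1.3  -0.5 ]
 [ 1.03  1.13]
 [-0.24 -0.13]]
carrier [0.58182685 0.03177421 0.08811036] 
 [[-0.29 -0.09]
 [-0.35 -0.65]
 [ 0.29  0.65]
 [-0.24  0.17]
 [ 0.01 -0.23]
 [ 0.58  0.11]]
carrier with free z [0.58339007 0.03164535 0.08808459 0.03789596]
rel to fixture [-0.01752375  0.01763403] 0.03990652192827907
round pin [0.62749492 0.07138671] hole [0.60687067 0.08920074]
slot pin [ 0.63279528 -0.03848552] hole [ 0.61655028 -0.02037255]
```

View pics/chk.png

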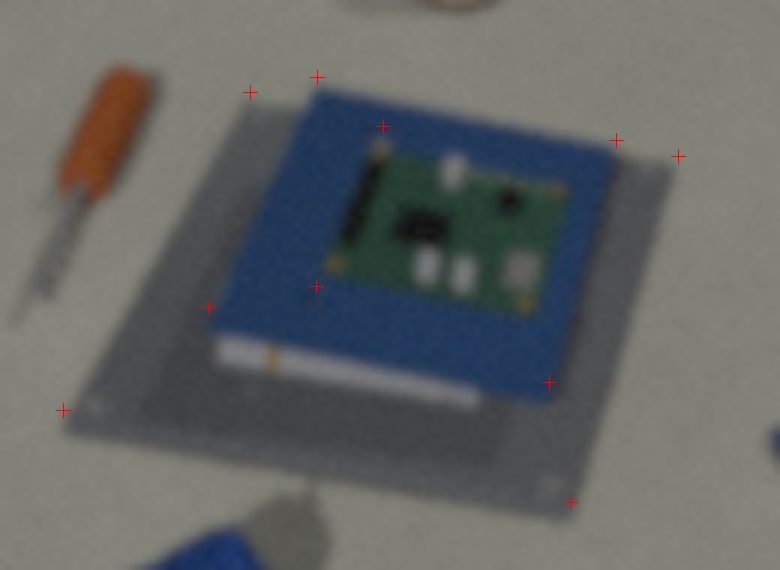

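The side view confirms the poses: every marker is off by the same few mm, so the relative pose holds. The carrier is at fixture (-17.5, +17.6) mm, turned +0.04 rad. First I will push it along -y with both open fingers, which also squares its turn, then along +x.

```bash
cat > go.py <<'E'
# usage: go.py fx fy z toolYangle_deg_in_fixture : shift+turn in tool axes for a target in the fixture frame
import sys
from fit import *
F=np.array([.6002,.0150,.0482])
def fixframe(p): return Ro.from_euler('z',-F[2]).apply(np.array(p)-[F[0],F[1],0])
s=r.sense();T=Ro.from_rotvec(s['tcp_rot'])
print('t',round(s['clock'],2),'tcp fix',fixframe(s['ee_pos']).round(4),'F',Ro.from_euler('z',-F[2]).apply(s['ft_force']).round(1))
if len(sys.argv)>4:
    fx,fy,z,a=map(float,sys.argv[1:5])
    X=Ro.from_euler('z',F[2]).apply([fx,fy,0])+[F[0],F[1],z]
    b=np.radians(a)+F[2];y=np.array([np.cos(b),np.sin(b),0]);zz=np.array([0,0,-1.]);M=np.c_[np.cross(y,zz),y,zz]
    print('shift',T.inv().apply(X-s['ee_pos']).round(4),'turn',np.degrees((T.inv()*Ro.from_matrix(M)).as_rotvec()).round(2))
E
python3 go.py -.015 .13 .18 0
```

```text
t 0.1 tcp fix [-0.3214  0.6283  0.2307] F [-0.4  0.5  0.8]
shift [-0.4849 -0.327   0.0511] turn [-6.000e-02  4.000e-02  6.559e+01]
```

```bash
python3 -m pendant '[[0.085,-0.4849,-0.327,0.05,0,0,65.6],[0.085,-0.4849,-0.327,0.05,0,0,65.6],[0.085,-0.4849,-0.327,0.05,0,0,65.6],[0.085,-0.4849,-0.327,0.05,0,0,65.6],[0.085,-0.4849,-0.327,0.05,0,0,65.6],[0.085,-0.4849,-0.327,0.05,0,0,65.6],[0.085,-0.4849,-0.327,0.05,0,0,65.6],[0.085,-0.4849,-0.327,0.05,0,0,65.6],[0.085,-0.4849,-0.327,0.05,0,0,65.6],[0.085,-0.4849,-0.327,0.05,0,0,65.6],[0.085,-0.4849,-0.327,0.05,0,0,65.6],[0.085,-0.4849,-0.327,0.05,0,0,65.6],[0.085,-0.4849,-0.327,0.05,0,0,65.6],[0.085,-0.4849,-0.327,0.05,0,0,65.6],[0.085,-0.4849,-0.327,0.05,0,0,65.6],[0.085,-0.4849,-0.327,0.05,0,0,65.6],[0.085,-0.4849,-0.327,0.05,0,0,65.6],[0.085,-0.4849,-0.327,0.05,0,0,65.6]]' | tail -5; python3 go.py -.015 .13 .018 0; python3 -c "
from h import *
p,d=grab('side','side1')
cv2.imwrite('pics/s1.png',cv2.resize(p[90:300,120:400][:,:,::-1],None,fx=2.7,fy=2.7))"
```

```text
ee_pos: [0.5788, 0.1453, 0.1814]
tcp_rot: [-2.166, -2.275, -0.0]
ft_force: [-0.7, -0.6, 0.1]
finger_gap: 0.995
finger_force: 0.0
t 1.9 tcp fix [-0.0151  0.1312  0.1814] F [-0.7 -0.6  0.1]
shift [-1.200e-03  1.000e-04  1.634e-01] turn [ 0.   -0.01  0.05]
```

View pics/s1.png

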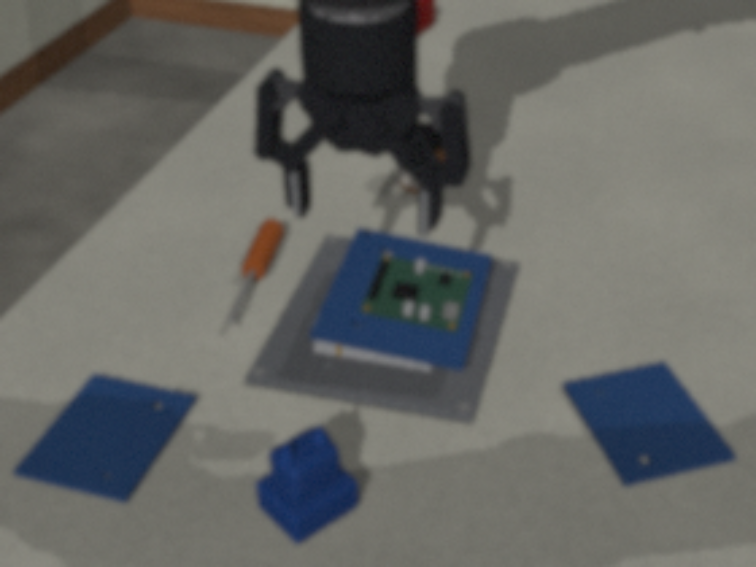

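The fingers stand open along the fixture's x, on its +y side and between the carrier and the cat, clear of both. Now I lower them.

```bash
python3 -m pendant '[[0.085,0,0,0.03,0,0,0],[0.085,0,0,0.06,0,0,0],[0.085,0,0,0.09,0,0,0],[0.085,0,0,0.12,0,0,0],[0.085,0,0,0.145,0,0,0],[0.085,0,0,0.163,0,0,0],[0.085,0,0,0.163,0,0,0],[0.085,0,0,0.163,0,0,0],[0.085,0,0,0.163,0,0,0]]' | tail -5; python3 go.py -.015 .1 .018 0
```

```text
ee_pos: [0.5797, 0.1448, 0.0195]
tcp_rot: [2.167, 2.274, 0.002]
ft_force: [0.7, 0.1, 0.2]
finger_gap: 0.996
finger_force: 0.0
t 2.85 tcp fix [-0.0142  0.1306  0.0195] F [0.7 0.1 0.2]
shift [-0.0306 -0.0008  0.0015] turn [ 0.08 -0.03 -0.01]
```

```bash
python3 -m pendant '[[0.085,-0.004,0,0,0,0,0],[0.085,-0.008,0,0,0,0,0],[0.085,-0.011,0,0,0,0,0],[0.085,-0.014,0,0,0,0,0],[0.085,-0.017,0,0,0,0,0],[0.085,-0.02,0,0,0,0,0],[0.085,-0.023,0,0,0,0,0],[0.085,-0.026,0,0,0,0,0],[0.085,-0.028,0,0,0,0,0],[0.085,-0.030,0,0,0,0,0],[0.085,-0.030,0,0,0,0,0],[0.085,-0.030,0,0,0,0,0]]' | tail -5; python3 go.py -.015 .091 .018 0;  python3 -c "
from h import *
p,d=grab('top','top2')
cv2.imwrite('pics/t2.png',cv2.resize(p[135:255,225:375][:,:,::-1],None,fx=5,fy=5,interpolation=cv2.INTER_CUBIC))"
```

```text
ee_pos: [0.5804, 0.1144, 0.0183]
tcp_rot: [-2.168, -2.274, 0.0]
ft_force: [0.3, -0.2, -0.3]
finger_gap: 0.999
finger_force: 0.0
t 4.05 tcp fix [-0.015   0.1002  0.0183] F [ 0.3 -0.2 -0.3]
shift [-0.0092 -0.      0.0003] turn [-0.01  0.01 -0.02]
```

View pics/t2.png

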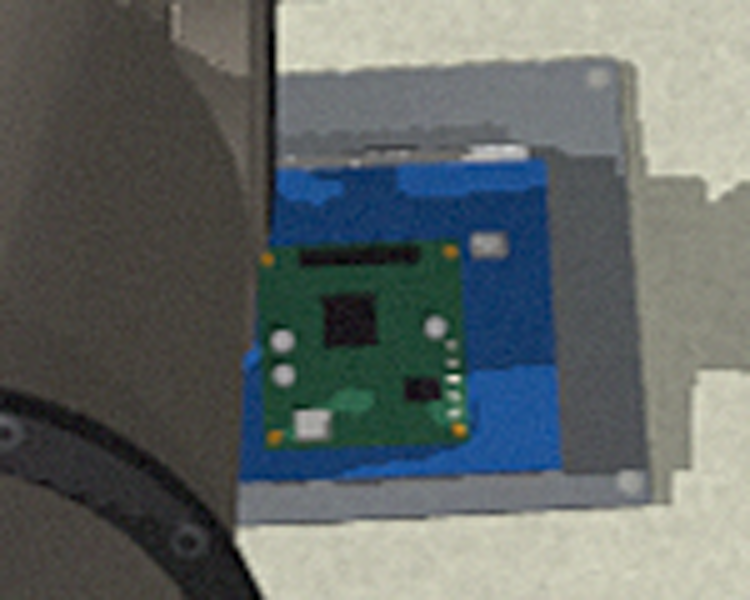

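The carrier has turned square with the fixture and moved about 10 mm towards -y. The slot is now at crop (488,245), and the right corners are at (547,160) and (562,470). I fit its pose again.

```bash
cat > track.py <<'E'
from fit import *
F=np.array([.6002,.0150,.0482]);C0=[.58183,.03177,.08811]
q=lambda a:[np.array(c)/5+[225-.4,135-.4] for c in a]
L={'TL':(.065,.08,.008),'TR':(.065,-.08,.008),'BR':(-.065,-.08,.008),'BL':(-.065,.08,.008),'round':(.03,.055,.008),'slot':(.03,-.055,.008)}
# board corner marks: place on the carrier's frame from the first picture, ray onto a plane 10 mm above underside
c=imaging.calibration('top');R=np.array(c['R']);o=-R.T@c['t'];T=Ro.from_euler('ZY',[C0[2],-.1])
for k,(u,v) in zip(('b1','b2','b3','b4'),q([(242,255),(425,238),(442,416),(258,432)])):
    ray=R.T@np.array([(u-c['cx'])/c['fx'],(v-c['cy'])/c['fy'],1]);oo=T.inv().apply(o-np.array([C0[0],C0[1],.045]));dd=T.inv().apply(ray)
    L[k]=oo+dd*(.010-oo[2])/dd[2]
def rel(pts,tilt,z):
    k=list(pts);C,res,_=fitpose(q([pts[i] for i in k]),[L[i] for i in k],z,C0,tilt)
    print('rel',(Ro.from_euler('z',-F[2]).apply([C[0]-F[0],C[1]-F[1],0])[:2]*1000).round(1),'mm yaw',round(C[2]-F[2],4),'maxres px',abs(res).max().round(2))
E
python3 - <<'E'
from track import *
rel({'TR':(547,160),'BR':(562,470),'slot':(488,245),'b1':(267,259),'b2':(452,251),'b3':(460,430),'b4':(275,438)},.1,.045)
E
```

```text
rel [-21.8   8.8] mm yaw -0.0027 maxres px 0.63
```

```bash
python3 -m pendant '[[0.085,-0.002,0,0,0,0,0],[0.085,-0.004,0,0,0,0,0],[0.085,-0.006,0,0,0,0,0],[0.085,-0.0075,0,0,0,0,0],[0.085,-0.009,0,0,0,0,0],[0.085,-0.009,0,0,0,0,0],[0.085,-0.009,0,0,0,0,0],[0.085,0.005,0,0,0,0,0],[0.085,0.02,0,0,0,0,0],[0.085,0.025,0,0,0,0,0],[0.085,0.025,0,-0.03,0,0,0],[0.085,0.025,0,-0.07,0,0,0],[0.085,0.025,0,-0.11,0,0,0],[0.085,0.025,0,-0.14,0,0,0],[0.085,0.025,0,-0.14,0,0,0],[0.085,0.025,0,-0.14,0,0,0]]' | tail -5; python3 go.py -.13 0 .15 90
```

```text
ee_pos: [0.5793, 0.1404, 0.1587]
tcp_rot: [2.166, 2.275, 0.002]
ft_force: [0.1, 0.4, -0.9]
finger_gap: 0.997
finger_force: 0.0
t 5.7 tcp fix [-0.0148  0.1263  0.1587] F [ 0.1  0.4 -0.9]
shift [-0.1262 -0.1153  0.0085] turn [ 7.000e-02  1.000e-02 -8.995e+01]
```

```bash
python3 -m pendant '[[0.085,-0.126,-0.115,0.008,0,0,-90],[0.085,-0.126,-0.115,0.008,0,0,-90],[0.085,-0.126,-0.115,0.008,0,0,-90],[0.085,-0.126,-0.115,0.008,0,0,-90],[0.085,-0.126,-0.115,0.008,0,0,-90],[0.085,-0.126,-0.115,0.008,0,0,-90],[0.085,-0.126,-0.115,0.008,0,0,-90],[0.085,-0.126,-0.115,0.008,0,0,-90],[0.085,-0.126,-0.115,0.008,0,0,-90],[0.085,-0.126,-0.115,0.008,0,0,-90],[0.085,-0.126,-0.115,0.008,0,0,-90],[0.085,-0.126,-0.115,0.008,0,0,-90],[0.085,-0.126,-0.115,0.008,0,0,-90],[0.085,-0.126,-0.115,0.008,0,0,-90],[0.085,-0.126,-0.115,0.008,0,0,-90],[0.085,-0.126,-0.115,0.008,0,0,-90]]' | tail -5; python3 go.py -.13 0 .015 90;  python3 -c "
from h import *
p,d=grab('top','top3')
cv2.imwrite('pics/t3.png',cv2.resize(p[135:255,225:375][:,:,::-1],None,fx=5,fy=5,interpolation=cv2.INTER_CUBIC))"
```

```text
ee_pos: [0.4704, 0.0083, 0.1502]
tcp_rot: [0.075, -3.141, 0.0]
ft_force: [-1.3, -0.4, -0.5]
finger_gap: 0.995
finger_force: 0.0
t 7.3 tcp fix [-0.13   -0.0005  0.1502] F [-1.3 -0.3 -0.5]
shift [0.     0.0005 0.1352] turn [-0.   -0.01 -0.04]
```

View pics/t3.png

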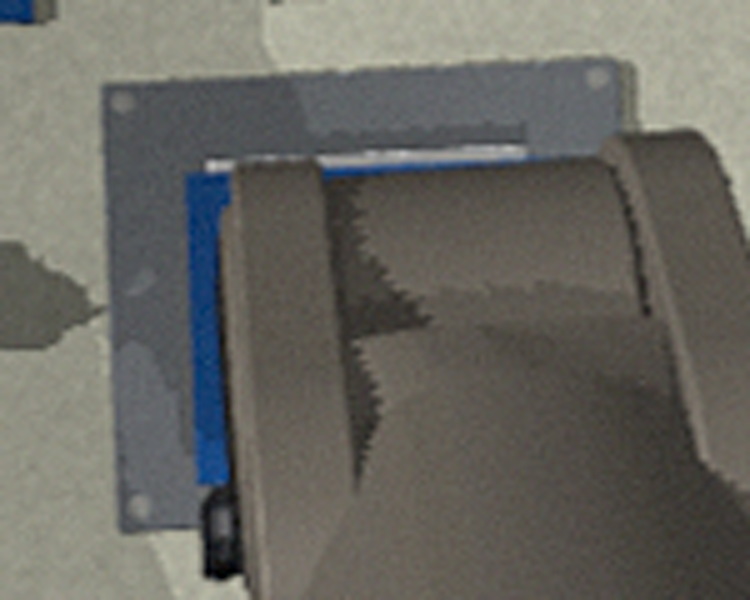

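The arm hides most of the carrier, but its +y edge shows from (188,175) to (198,485), and the bed's far edge from (206,163) to (525,149). I use both to check y.

```bash
python3 - <<'E'
from track import *
rel({'TL':(188,175),'BL':(198,485)},.1,.0435)
F2,res,_=fitpose(q([(206,163),(525,149)]),[(.053,.068,.04),(.053,-.068,.04)],0,F);print('fixture from bed edge',F2,res.round(2))
F3,res,_=fitpose(q([(103,84),(632,62),(652,503),(120,532)]),[(.1,.115,.008),(.1,-.115,.008),(-.1,-.115,.008),(-.1,.115,.008)],0,F);print(F3)
E
```

```text
rel [-22.1  -1.2] mm yaw -0.007 maxres px 0.18
fixture from bed edge [0.59899492 0.01810342 0.05050823] [[-0.06  0.  ]
 [ 0.06 -0.  ]]
[0.60017995 0.01500504 0.04820384]
```

```bash
python3 -m pendant '[[0.085,0,0,0.03,0,0,0],[0.085,0,0,0.06,0,0,0],[0.085,0,0,0.09,0,0,0],[0.085,0,0,0.115,0,0,0],[0.085,0,0,0.13,0,0,0],[0.085,0,0,0.135,0,0,0],[0.085,0,0,0.135,0,0,0],[0.085,0,0,0.135,0,0,0]]' | tail -5; python3 go.py -.1 0 .015 90
```

```text
ee_pos: [0.4709, 0.0082, 0.016]
tcp_rot: [-0.075, 3.14, 0.0]
ft_force: [0.2, 0.4, -0.2]
finger_gap: 0.995
finger_force: 0.0
t 8.15 tcp fix [-0.1295 -0.0006  0.016 ] F [ 0.2  0.4 -0.2]
shift [-0.0295  0.0006  0.001 ] turn [ 0.01  0.05 -0.02]
```

The bed edge disagrees with the base corners by about 3 mm, probably because a shadow strip spoiled the top-right base corner. I refit the fixture from its four corner screws.

```bash
python3 - <<'E'
from track import *
S=[(122,101),(598,78),(631,482),(140,506)];sg=np.array([(1,1),(1,-1),(-1,-1),(-1,1)])
B=q([(206,163),(525,149)])
def f(v,full=True):
    loc=np.c_[sg*[v[3],v[4]],[.009]*4];X=Ro.from_euler('z',v[2]).apply(loc)+[v[0],v[1],0]
    e=[np.array(proj('top',x))-p for x,p in zip(X,q(S))]
    X=Ro.from_euler('z',v[2]).apply([(.053,.068,.04),(.053,-.068,.04)])+[v[0],v[1],0]
    if full:e+=[np.array(proj('top',x))-p for x,p in zip(X,B)]
    return np.concatenate(e)
for full in(True,False):
    s=least_squares(f,[.6,.015,.048,.09,.105],args=(full,));print(s.x.round(4),s.fun.reshape(-1,2).round(2))
E
```

```text
[0.6004 0.0171 0.0579 0.0899 0.105 ] [[-0.01  0.45]
 [-0.02  0.2 ]
 [-0.3   0.18]
 [-0.28  0.46]
 [ 0.26 -0.41]
 [ 0.34 -0.87]]
[0.6011 0.0167 0.0577 0.09   0.105 ] [[ 0.15  0.11]
 [ 0.14 -0.12]
 [-0.15 -0.12]
 [-0.13  0.14]]
```

```bash
sed -i 's/F=np.array(.*/F=np.array([.6008,.0168,.0577])/' go.py track.py; python3 go.py -.085 0 .016 90; python3 go.py -.0765 0 .016 90
```

```text
t 8.15 tcp fix [-0.1302 -0.0011  0.016 ] F [ 0.2  0.4 -0.2]
shift [-0.0452  0.0015  0.    ] turn [ 0.01  0.05 -0.56]
t 8.15 tcp fix [-0.1302 -0.0011  0.016 ] F [ 0.2  0.4 -0.2]
shift [-0.0537  0.0016  0.    ] turn [ 0.01  0.05 -0.56]
```

```bash
python3 -m pendant '[[0.085,-0.01,0.0015,0,0,0,-0.56],[0.085,-0.02,0.0015,0,0,0,-0.56],[0.085,-0.027,0.0015,0,0,0,-0.56],[0.085,-0.030,0.0015,0,0,0,-0.56],[0.085,-0.033,0.0015,0,0,0,-0.56],[0.085,-0.036,0.0015,0,0,0,-0.56],[0.085,-0.039,0.0015,0,0,0,-0.56],[0.085,-0.042,0.0015,0,0,0,-0.56],[0.085,-0.045,0.0015,0,0,0,-0.56],[0.085,-0.047,0.0015,0,0,0,-0.56],[0.085,-0.049,0.0015,0,0,0,-0.56],[0.085,-0.050,0.0015,0,0,0,-0.56],[0.085,-0.050,0.0015,0,0,0,-0.56]]' | tail -5; python3 go.py -.0765 0 .016 90;  python3 -c "
from h import *
p,d=grab('top','top4')
a=cv2.resize(p[135:255,225:375][:,:,::-1],None,fx=5,fy=5,interpolation=cv2.INTER_CUBIC)
p,d=grab('side','side4')
cv2.imwrite('pics/t4.png',np.hstack([cv2.resize(a,(400,320)),cv2.resize(p[160:255,200:320][:,:,::-1],(400,320),interpolation=cv2.INTER_CUBIC)]))"
```

```text
ee_pos: [0.5192, 0.0119, 0.0151]
tcp_rot: [0.091, -3.138, 0.0]
ft_force: [-5.9, -0.0, 4.5]
finger_gap: 0.998
finger_force: 2.9
t 9.45 tcp fix [-0.0817 -0.0002  0.0151] F [-5.9  0.3  4.5]
shift [-0.0052  0.0002 -0.0009] turn [-0.   -0.13 -0.  ]
```

View pics/t4.png

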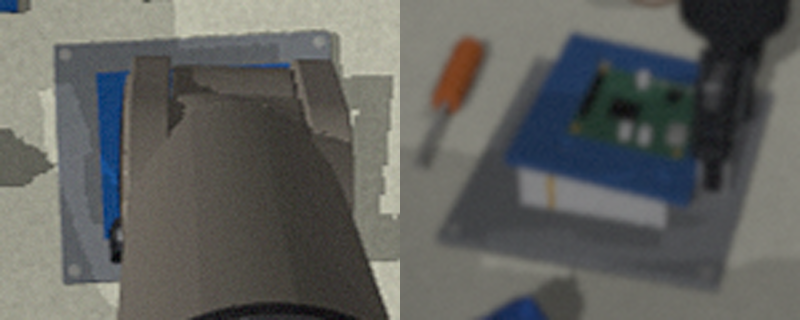

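The carrier now overhangs the bed in -x by the expected amount, is still tilted, and is about 5 mm short of the pins. I push on gently.

```bash
python3 -m pendant '[[0.085,-0.002,0,0,0,0,0],[0.085,-0.003,0,0,0,0,0],[0.085,-0.004,0,0,0,0,0],[0.085,-0.005,0,0,0,0,0],[0.085,-0.005,0,0,0,0,0],[0.085,-0.005,0,0,0,0,0]]' | tail -5; python3 go.py -.0765 0 .016 90;  python3 - <<'E'
from h import *
p,d=grab('side','side5')
W=world('side',d);b=(p[...,2]>p[...,0].astype(int)+25)&(W[...,2]>.03)&(W[...,2]<.07)&(abs(W[...,0]-.6)<.12)&(abs(W[...,1]-.0168)<.12)
P=W[b]
for lo in np.arange(.52,.68,.02):
    m=(P[:,0]>lo)&(P[:,0]<lo+.02)
    if m.sum()>15:print(lo.round(2),np.median(P[m,2]).round(4),m.sum())
E
```

```text
ee_pos: [0.5253, 0.0123, 0.0153]
tcp_rot: [0.091, -3.14, 0.0]
ft_force: [-2.7, -0.4, 2.3]
finger_gap: 0.997
finger_force: 1.1
t 10.15 tcp fix [-0.0756 -0.0001  0.0153] F [-2.7 -0.2  2.3]
shift [ 0.0009  0.0001 -0.0007] turn [-0. -0.  0.]
0.52 0.048 54
0.54 0.0481 118
0.56 0.0481 156
0.58 0.0483 162
0.6 0.0482 163
0.62 0.0482 205
0.64 0.0483 326
0.66 0.048 44
```

The carrier's top is level at 48 mm, so it has dropped. I back off and check.

```bash
python3 -m pendant '[[0.085,0.005,0,0,0,0,0],[0.085,0.015,0,0,0,0,0],[0.085,0.03,0,0,0,0,0],[0.085,0.03,0,-0.03,0,0,0],[0.085,0.03,0,-0.07,0,0,0],[0.085,0.03,0,-0.12,0,0,0],[0.085,0.03,0,-0.16,0,0,0],[0.085,0.03,0.05,-0.2,0,0,0],[0.085,0.03,0.1,-0.2,0,0,0],[0.085,0.03,0.15,-0.2,0,0,0],[0.085,0.03,0.2,-0.2,0,0,0],[0.085,0.03,0.25,-0.2,0,0,0],[0.085,0.03,0.3,-0.2,0,0,0],[0.085,0.03,0.3,-0.2,0,0,0],[0.085,0.03,0.3,-0.2,0,0,0],[0.085,0.03,0.3,-0.2,0,0,0]]' | tail -5; python3 - <<'E'
from h import *
p,d=grab('side','side6')
W=world('side',d);b=(p[...,2]>p[...,0].astype(int)+25)&(W[...,2]>.03)&(W[...,2]<.07)&(abs(W[...,0]-.6)<.12)&(abs(W[...,1]-.0168)<.12)
P=W[b];print(np.linalg.lstsq(np.c_[P[:,:2]-[.6,.017],np.ones(len(P))],P[:,2],rcond=None)[0].round(4))
p2,d=grab('top','top6')
a=p2[135:255,225:375][:,:,::-1];s=p[110:300,120:400][:,:,::-1]
cv2.imwrite('pics/t6.png',np.hstack([cv2.resize(x,(400,300),interpolation=cv2.INTER_CUBIC) for x in(a,s)]))
E
```

```text
ee_pos: [0.4779, 0.3089, 0.215]
tcp_rot: [0.09, -3.14, 0.001]
ft_force: [-0.1, -0.5, -0.1]
finger_gap: 0.996
finger_force: 0.0
[-0.0046 -0.0112  0.0484]
```

View pics/t6.png

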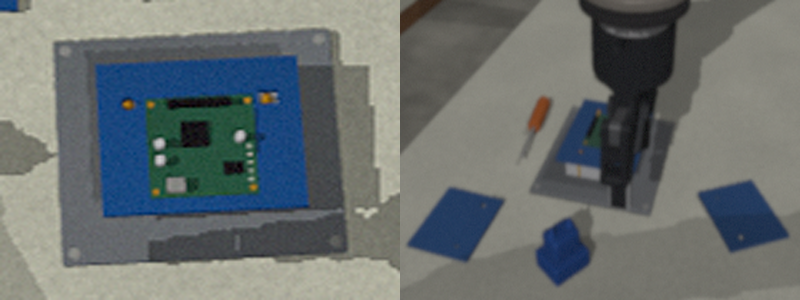

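Both brass pins show in their holes, at (129,104) and (268,98) in the left picture. The carrier lies flat and square, and the cat, screwdriver and arm are clear of it.

```bash
python3 -c "
from workcell import r
print(r.job_done())"
```

```text
the job is handed in; nothing more can be done
None
```

I nudged the carrier over both pins and it lies flat on the bed; the job is handed in with the arm clear, and I saw no contact with the jar, cat robot or screwdriver.

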